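Move a glass scale gently from its keeper to the inclined reading stand

ROBOT

A 6-joint arm with a two-finger parallel gripper is mounted at the origin on a cart in front of the work surface, level with it; the furniture and walls round the work are solid. World frame = base frame: x ahead of the robot, y to its left, z up, the work surface at z = 0. Lengths are in mm, angles in rad, forces in N, time in s.
With the tool pointing down it reaches from about 275 to 825 mm from the base axis. Payload 5.2 kg.
Tool frame: the origin (TCP) lies at the very end of the fingers, on their centre line; the grasp point (between the pads) lies 19 mm behind it; z points along the fingers, y is the line along which they close (so a half turn about z gives the same grasp; the last joint's range is limited). The gripper opens to 93 mm and grips with 3 to 60 N. Pads are 15 mm wide; open, the fingers measure 128 mm over their backs; the gripper's body (75 mm by 188 mm) begins 65 mm behind the grasp point.
Start: joints at [0.898, 0.259, 1.535, -0, 1.348, -0.203], TCP at [248.97, 490.428, 218.653] pointing down, gripper open.
Joint ranges: [-3.14, 3.14], [-0.91, 2.08], [0.19, 2.58], [-1.22, 4.36], [0.22, 2.71], [-3.12, 3.12]. Speed limits (rad/s): [2.57, 2.57, 3.14, 3.14, 3.14, 3.14].

INTERFACE

Orientations are given as [roll, pitch, yaw] about the fixed x, y, z axes, in that order (R = Rz(yaw) Ry(pitch) Rx(roll)).
In Python, from bench import robot gives the robot as it stands. Calls block until the motion is done:
- robot.move_ptp(position, orientation): joint-space move of the TCP to a pose.
- robot.move_linear(position, ori=None, speed=150, f_stop=None): straight line of the TCP; ori=None keeps the orientation; speed is the mean speed in mm/s. With f_stop (N) it stops when the force on the tool has changed by that much, and returns True; else False.
- robot.move_j(angles): joint-space move.
- robot.move_gripper(opening): opening from 0.0 (shut) to 1.0 (fully open); the grip force is fixed at half the most; returns when the fingers have stopped.
- robot.sleep(seconds).
- robot.inverse_kinematics(position, orientation): joint angles nearest the present ones, or None.
- robot.get_image(name): name is "side" or "top" or "wrist"; returns a dict with "img" (400x640x3 uint8, blue, green, red), "fovy" (degrees; the focal length in pixels is half the picture's height over the tangent of half this angle, whatever the lens; pixels are square), "cx", "cy" (the principal point, pixels), "eye" and "orientation" of the camera in the world. Camera axes: x right, y down, z forward; pixel columns grow to the right and rows downward; lengths in mm; the calibration is good to about 2 mm. A picture is of the moment at which its call begins. There is no depth.
A pose or a line that the arm cannot do raises robot.MotionError and nothing moves.
- robot.hand_in(): hands the job in; it is judged then, once.
Readings, each from a call of its own:
- robot.current_t(): time.
- robot.current_qpos(): joint angles.
- robot.current_joint_vel(): joint speeds.
- robot.current_joint_efforts(): joint torques, N m.
- robot.current_tcp_pos(): TCP position.
- robot.current_eef_rot(): TCP orientation.
- robot.current_contact_force(): force on the tool from outside, world axes, zero at the start.
- robot.current_ft_torque(): the same for the moment, N m.
- robot.current_gripper_width(): opening from 0.0 (shut) to 1.0 (fully open).
- robot.current_finger_force(): force on a finger pad.
Only numpy, scipy, OpenCV 4.12 (cv2) and the standard library are available. Lean on these libraries where they do the work, as an engineer would, in place of code of your own. Each camera call takes 0.05 s, during which the arm holds its last target. There are 200 camera calls.

TASK

Take the glass scale out of its blue keeper, set it down on the rubber mat and let go to change your grip, then lay it glass side up on the inclined reading stand, between the green cheeks, with its black end down against the ledge and the orange end uppermost. The glass is delicate: never grip it with more than 30 N, set it down softly without dropping it or pressing it hard against anything, and leave the loose things round it alone.

Things in the scene. Friction and masses are not known exactly. Their poses are not given: they have to be found in the camera images.
- scale_bar: The glass scale: rigid straight bar, 170 x 28 x 26 mm (length, width, height), about 0.12 kg: aluminium, a greenish glass strip with black graduations along the top, an orange and a black end cap (20 mm each). Origin: centre of the underside. x: along the length towards the orange end; z: out of the glass side. Grip it across its 28 mm width (plain parallel sides).
- bar_orange_end (a point): Point on the scale: middle of the lower edge of the orange end face (85 mm from the origin along +x, on the underside).
- bar_black_end (a point): Point on the scale: middle of the lower edge of the black end face (85 mm from the origin along -x, on the underside).
- keeper: Blue and black keeper fixed to the bench, 204 x 60 mm, 42 mm high. Origin: under its centre on the bench; x along its length. The scale lies in it along x, orange end to +x, underside 12 mm above the bench; it comes straight up. Only the middle 68 mm of its length is open to fingers, above an 8 mm thick black base plate.
- keeper_middle (a point): The keeper's centre, on top of its base plate, 8 mm above the bench. To either side of it along the keeper's x, from 34 to 90 mm, blue pockets open at the top wrap the scale's ends: side walls 34 mm apart inside, 50 mm over their outsides, tops 42 mm above the bench (4 mm above the scale).
- rubber_mat: Flat dark rubber mat fixed to the bench, 210 x 110 mm, 4 mm thick; origin under its centre, on the bench; x along its length.
- stand_plate: Sloping steel plate of the reading stand (fixed; grey base 200 x 84 mm), 25 degrees steep, 60 mm wide. Origin: on the plate's upper face, on its centreline, at the foot of the slope, where the ledge's face is; 32 mm above the bench. x: up the slope along the centreline, to the plate's end at 182 mm; z: square out of the plate; y: across. Ledge: dark bar at x < 0, 14 mm high above the plate.
- cheeks_middle (a point): Middle of the channel between the stand's two green cheeks, on the plate's face, 61 mm up the slope from the ledge. The cheeks run from 8 to 114 mm up the slope, stand 30 mm high above the plate, 36 mm apart inside, 52 mm over their outsides; so a scale lying there can be held only by its uppermost 56 mm.
- side_cutters: Loose bystander: red-handled side cutters, 141 x 42 x 12 mm, lying on the bench; leave alone. Origin: centre of the underside.
- test_weight: Loose bystander: brass test weight, 32 mm diameter, 40 mm high; leave alone. Origin: centre of the underside.

How it is judged:
By the outcome, as a careful person would: the job done as asked, in the order asked, and still so for the second after the job is handed in, with the robot touching nothing.
It also fails if it takes over 51 s, if anything falls off the work surface, if the arm or the gripper's body presses on something with over 40 N, if the wrist force passes 120 N, or if a joint passes its speed limit or range.

## Working session

There is one attempt and no reset: what is moved stays moved. The work goes in short steps, each a Python script; the robot and the scene stay as the last script left them, time stands still between calls to the robot, and variables do not carry over. Pictures are saved under pics/ and viewed, at most 10 in all, crops included, and the job is handed in when it is done.

```bash
ls; mkdir -p pics
python3 - <<'E'
from bench import robot
import cv2,json
for n in ["top","side"]:
    d=robot.get_image(n); cv2.imwrite(f"pics/{n}0.png",d["img"])
    print(n,{k:v for k,v in d.items() if k!="img"})
print(robot.current_t())
E
```

```text
bench.py
pics
top {'fovy': 52.9523807489863, 'cx': 323.64074745071315, 'cy': 199.65019127394788, 'eye': array([ 476.44433056,  183.13024195, 1066.87803668]), 'orientation': array([-3.07402067,  0.02561838, -1.55095508])}
side {'fovy': 42.45125025746915, 'cx': 321.7650857586561, 'cy': 197.27369748275495, 'eye': array([ 113.36395061, 1052.05634282,  620.49947622]), 'orientation': array([-2.10147824,  0.01456972, -2.71265846])}
0.1
```

View pics/top0.png

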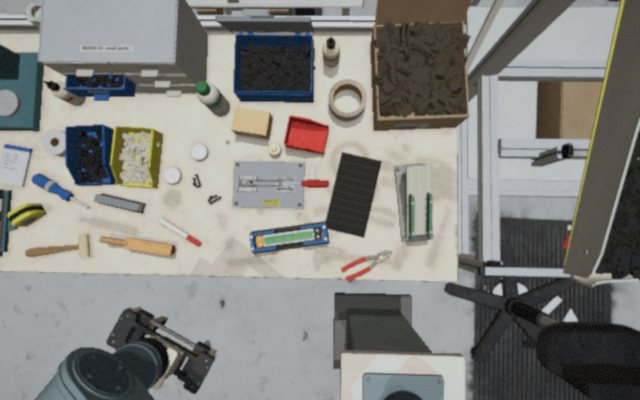

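View pics/side0.png

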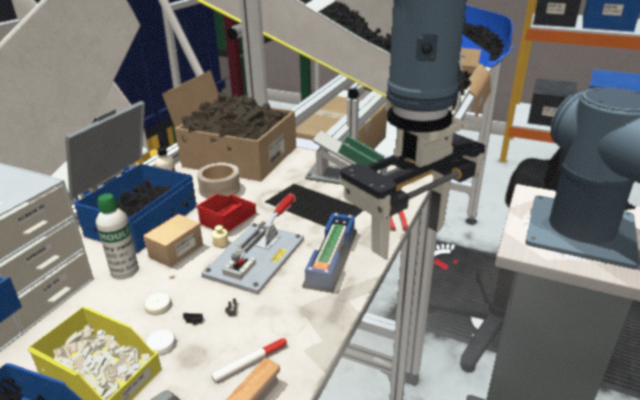

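The top view shows the keeper at about (290,237) with the orange end to the left, the mat at (354,194), the stand at (414,203), the cutters at (367,265) and the brass weight at about (275,149). I'll enlarge this area.

```bash
cat > h.py <<'E'
import numpy as np, cv2
from scipy.spatial.transform import Rotation as Ro
def E(o): return Ro.from_euler('xyz',o).as_matrix()
def cam(d):
    f=200/np.tan(np.radians(d["fovy"])/2); return f,d["cx"],d["cy"],np.array(d["eye"]),E(d["orientation"])
def back(d,uv,z):
    f,cx,cy,e,R=cam(d); uv=np.atleast_2d(uv).astype(float)
    r=np.c_[(uv[:,0]-cx)/f,(uv[:,1]-cy)/f,np.ones(len(uv))]@R.T
    return e+r*((z-e[2])/r[:,2])[:,None]
def proj(d,P):
    f,cx,cy,e,R=cam(d); q=(np.atleast_2d(P)-e)@R
    return np.c_[f*q[:,0]/q[:,2]+cx,f*q[:,1]/q[:,2]+cy]
E
python3 - <<'E'
from h import *
from bench import robot
d=robot.get_image("top")
c=d["img"][140:290,240:440]; cv2.imwrite("pics/crop1.png",cv2.resize(c,None,fx=4,fy=4,interpolation=cv2.INTER_CUBIC))
print(back(d,[[290,237],[354,194],[414,203]],20).round())
E
```

```text
[[448. 297.  20.]
 [563. 132.  20.]
 [542. -24.  20.]]
```

View pics/crop1.png

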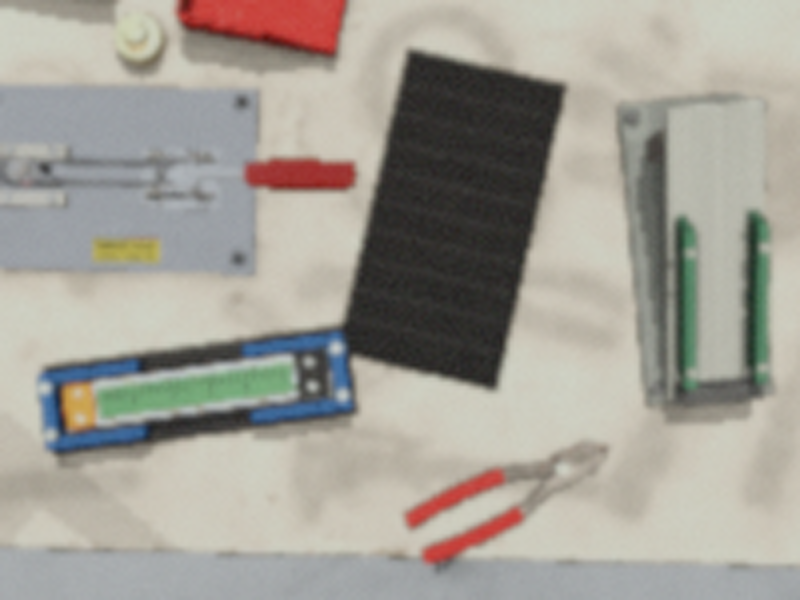

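The crop shows:
- Keeper corners at (45,372), (345,330), (355,410) and (58,452).
- Mat corners at (410,50), (565,86), (497,388) and (347,352).
- The stand's upper plate corners at (668,108) and (765,98), with the ledge at the bottom near y≈390.

I'll fit poses to these points, then refine them with the wrist camera.

```bash
cat >> h.py <<'E'
from scipy.optimize import least_squares
def rz(a): return Ro.from_euler('z',a).as_matrix()
def fit(d,uv,P,x0):
    """pose (x,y,yaw) on the bench fitting model points P to pixels uv"""
    uv=np.array(uv,float);P=np.array(P,float)
    g=lambda x:(proj(d,P@rz(x[2]).T+[x[0],x[1],0])-uv).ravel()
    s=least_squares(g,x0,x_scale=[1,1,.01]);return s.x,np.abs(s.fun).reshape(-1,2).max(1)
c25,s25=np.cos(np.radians(25)),np.sin(np.radians(25))
def st(s,y,h): return [s*c25-h*s25,y,32+s*s25+h*c25]
KEEP=[[102,-30,42],[102,30,42],[-102,-30,42],[-102,30,42]]
BART=[[85,-14,38],[85,14,38],[-85,-14,38],[-85,14,38]]
MAT=[[105,55,4],[105,-55,4],[-105,-55,4],[-105,55,4]]
E
python3 - <<'E'
from h import *
from bench import robot
d=robot.get_image("top")
C=lambda a:np.array(a)/4+[240-.375,140-.375]
# keeper: +x to the left(+y world); y axis = -x world (down in image)
print("keep",*fit(d,C([[45,372],[58,452],[345,330],[355,410]]),np.array(KEEP)[[1,0,3,2]],[448,297,1.6]))
print("keep",*fit(d,C([[45,372],[58,452],[345,330],[355,410]]),KEEP,[448,297,1.6]))
print("mat",*fit(d,C([[410,50],[565,86],[497,388],[347,352]]),MAT,[563,132,0]))
print("stand",*fit(d,C([[668,108],[765,98],[683,216],[757,211],[690,388],[762,384]]),[st(182,30,0),st(182,-30,0),st(114,22,30),st(114,-22,30),st(8,22,30),st(8,-22,30)],[470,-24,0]))
k=None
E
```

```text
keep [447.69140896 295.32697341   1.73025026] [21.91222899 21.48589678 21.29398144 22.13244723]
keep [447.48609414 295.26745073   1.73069275] [2.13098093 2.40304889 2.06820672 2.65246816]
mat [ 5.63955399e+02  1.33386308e+02 -2.01302740e-01] [0.6881786  1.13201594 1.32332811 1.97204348]
stand [ 4.65648513e+02 -3.12110393e+01  9.73013658e-02] [1.39937217 0.92431764 2.24688224 2.03513696 0.83811938 1.20819462]
```

Run:
```python
from h import *
from bench import robot
for nm,p,y in [("keep",[447,295,250],1.73),("mat",[564,133,100],-.2),("stand",[600,-20,200],.1)]:
    for a in (0,np.pi,-np.pi):
        q=robot.inverse_kinematics(p,[np.pi,0,y+a]); print(nm,round(y+a,2),None if q is None else np.round(q,2))
q=robot.inverse_kinematics([447,295,250],[np.pi,0,1.73-np.pi])
robot.move_ptp([447,295,250],[np.pi,0,1.73-np.pi])
d=robot.get_image("wrist"); cv2.imwrite("pics/w1.png",d["img"]); print({k:v for k,v in d.items() if k!="img"},robot.current_t())
```

```text
keep 1.73 [ 0.37  0.21  1.52 -0.    1.41  0.22]
keep 4.87 [ 0.37  0.21  1.52  0.    1.41 -2.93]
keep -1.41 [ 0.37  0.21  1.52  0.    1.41 -2.93]
mat -0.2 [ 0.04  0.41  1.62 -0.    1.11  1.81]
mat 2.94 [ 0.04  0.41  1.62  0.    1.11 -1.33]
mat -3.34 [ 0.04  0.41  1.62  0.    1.11 -1.33]
stand 0.1 [-0.22  0.36  1.44 -0.    1.34  1.25]
stand 3.24 [-0.22  0.36  1.44  0.    1.34 -1.89]
stand -3.04 [-0.22  0.36  1.44  0.    1.34 -1.89]
{'fovy': 70.56574847804109, 'cx': 320.1382098765744, 'cy': 202.2662521669969, 'eye': array([460.00333975, 214.49598049, 417.39192959]), 'orientation': array([ 2.84732986e+00, -4.23040284e-05, -2.98149981e+00])} 2.5667
```

View pics/w1.png

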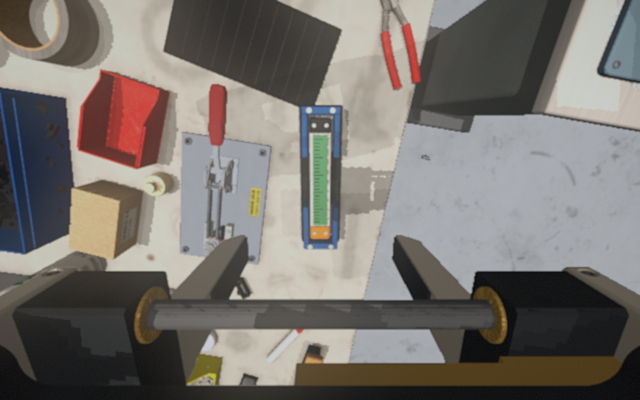

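The wrist view shows the scale between the fingers at about (320,177), with the orange end at (319,232), the black end at (320,125) and the finger midline at x≈320. I'll segment the green strip and compare it with the blue keeper and with the same scale in the top view.

```bash
cat >> h.py <<'E'
def green(d,roi,z,lo=(40,60,60),hi=(80,255,255)):
    """centre, yaw(mod pi), length, width of the green strip inside roi (x0,y0,x1,y1), on plane z"""
    m=cv2.inRange(cv2.cvtColor(d["img"],cv2.COLOR_BGR2HSV),lo,hi); k=np.zeros_like(m)
    x0,y0,x1,y1=roi; k[y0:y1,x0:x1]=m[y0:y1,x0:x1]
    k=cv2.morphologyEx(k,cv2.MORPH_CLOSE,np.ones((5,5)))
    c=max(cv2.findContours(k,0,2)[0],key=cv2.contourArea)
    w=back(d,c[:,0,:],z)[:,:2].astype(np.float32)
    r=cv2.minAreaRect(w); b=cv2.boxPoints(r); e=b[1]-b[0],b[2]-b[1]; e=max(e,key=np.linalg.norm)
    return np.round(r[0],1),round(float(np.arctan2(e[1],e[0])),4),np.round(r[1],1)
E
python3 - <<'E'
from h import *
from bench import robot
B=((100,110,50),(125,255,255)); O=((8,120,120),(20,255,255))
for n,r,rb in [("wrist",(295,90,345,260),(285,90,355,260)),("top",(240,210,340,265),(240,210,340,265))]:
    d=robot.get_image(n)
    print(n,"green",green(d,r,38),"blue",green(d,rb,42,*B),"orange",green(d,r,38,*O))
i=robot.get_image("wrist")["img"]
cv2.imwrite("pics/w1c.png",cv2.resize(i[90:260,250:400],None,fx=3.5,fy=3.5,interpolation=cv2.INTER_CUBIC))
E
```

```text
wrist green (array([446.1, 299.3]), -1.4168, array([ 17.1, 123.3])) blue (array([477.6, 236.7]), -1.425, array([ 5.3, 61.5])) orange (array([435.2, 373.4]), 0.1602, array([27.7, 17.2]))Traceback (most recent call last):
  File "<stdin>", line 6, in <module>
  File "h.py", line 30, in green
    c=max(cv2.findContours(k,0,2)[0],key=cv2.contourArea)
ValueError: max() iterable argument is empty
```

The green strip is at (446.1,299.3) with yaw 1.725. The orange cap lies 74.9 mm from it where 75 is expected, and the top-view fit agrees to 0.8 mm across the width. I'll grasp now.

Run:
```python
from h import *
from bench import robot
o=[np.pi,0,1.7248-np.pi]
robot.move_gripper(0.5)
robot.move_ptp([446.2,298.8,80],o)
print(robot.move_linear([446.2,298.8,15],speed=80,f_stop=5),robot.current_tcp_pos())
F0=robot.current_contact_force()
robot.move_gripper(0.27)
print(robot.current_gripper_width(),robot.current_finger_force(),robot.current_contact_force()-F0,robot.current_t())
```

```text
False [446.62410551 298.98256092  15.42776373]
0.3008608026030215 30.00007063150406 [0.42585871 0.37484089 2.65588878] 5.7083
```

Run:
```python
from h import *
from bench import robot
p=robot.current_tcp_pos()
robot.move_linear([446.4,298.9,60],speed=60)
robot.move_linear([446.4,298.9,170],speed=200)
print(robot.current_contact_force(),robot.current_finger_force(),robot.current_gripper_width(),robot.current_t())
dt=robot.get_image("top")
# handle tip triangulation (wrist pose as in w1)
dw=dict(fovy=70.56574847804109,cx=320.1382,cy=202.26625,eye=np.array([460.0033,214.49598,417.39193]),orientation=np.array([2.84732986,-4.23e-5,-2.9814998]))
for z in (20,40,60,80,100): print(z,back(dt,[328.6,183.6],z)[0].round(),back(dw,[217,86],z)[0].round())
d=robot.get_image("side"); cv2.imwrite("pics/s1.png",d["img"])
```

```text
[-0.22361462  0.13068756 -1.68253749] 29.997600317001343 0.300360576361147 7.3083
20 [589. 199.  20.] [599. 198.  20.]
40 [587. 199.  40.] [592. 199.  40.]
60 [585. 199.  60.] [585. 200.  60.]
80 [583. 198.  80.] [578. 201.  80.]
100 [581. 198. 100.] [571. 201. 100.]
```

View pics/s1.png

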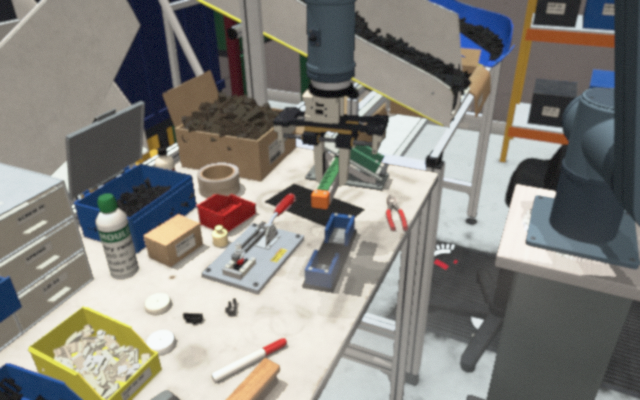

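The side view shows the scale held level, keeper empty and nothing disturbed. The toggle handle tip is about 60 mm high, below the gripper body at the mat. Next I'll set the scale on the mat.

Run:
```python
from h import *
from bench import robot
o=[np.pi,0,-0.2+np.pi]
robot.move_ptp([560,135,90],o)
robot.move_linear([560,135,16],speed=70)
s=robot.move_linear([560,135,5],speed=10,f_stop=1.5)
print(s,robot.current_tcp_pos(),robot.current_contact_force(),robot.current_t())
```

```text
True [559.92038799 134.99727762   7.39677294] [-1.10662671 -0.46500179  5.47032836] 10.8417
```

Run:
```python
from h import *
from bench import robot
robot.move_gripper(0.5)
robot.move_linear([559.9,135,60],speed=120)
robot.move_ptp([550,20,260],[np.pi,0,0.1+np.pi])
d=robot.get_image("wrist"); cv2.imwrite("pics/w2.png",d["img"]); print({k:v for k,v in d.items() if k!="img"},robot.current_t())
```

```text
{'fovy': 70.56574847804109, 'cx': 320.1382098765744, 'cy': 202.2662521669969, 'eye': array([469.79045431,  11.34210056, 425.81012906]), 'orientation': array([ 2.85094446e+00, -1.97886726e-03,  1.67110390e+00])} 12.95
```

View pics/w2.png

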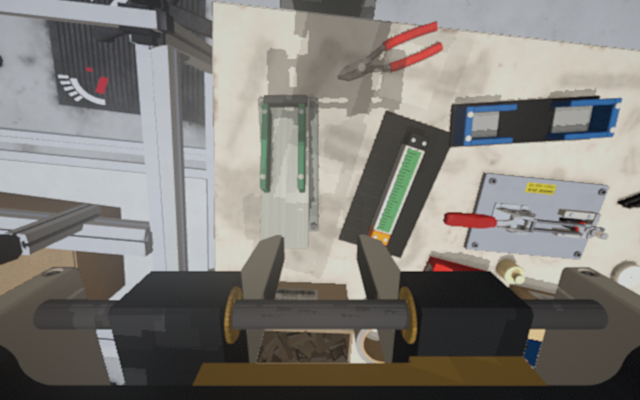

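The scale rests on the mat at about (402,190), orange end at (380,237). The stand is at (288,170) with its ledge at y≈100. I'll zoom in on the stand for corner pixels.

Run:
```python
from h import *
from bench import robot
d=robot.get_image("wrist")
print(green(d,(365,140,430,240),30),green(d,(365,200,430,250),30,(8,120,120),(20,255,255)))
cv2.imwrite("pics/w2c.png",cv2.resize(d["img"][85:255,230:340],None,fx=3.5,fy=3.5,interpolation=cv2.INTER_CUBIC))
```

```text
(array([560.7, 134.4]), -0.1984, array([ 18.1, 124.3])) (array([634.1, 119. ]), 1.3775, array([30.1, 17.9]))
```

View pics/w2c.png

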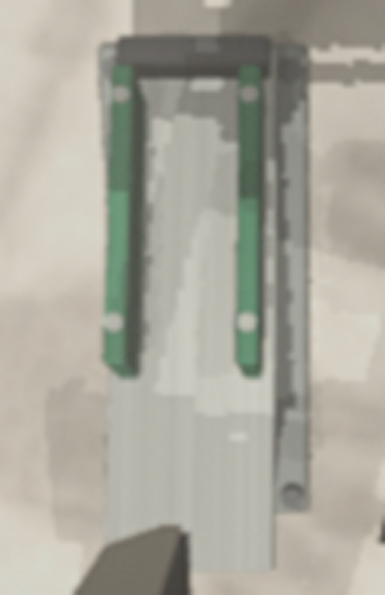

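The crop shows the cheek tops: left from (122,67) to (115,362), right from (251,67) to (248,362). The plate's upper right corner is at (272,569). I'll fit these.

Run:
```python
from h import *
from bench import robot
d=robot.get_image("wrist")
C=lambda a:(np.array(a)+.5)/3.5+[230-.5,85-.5]
uv=C([[122,67],[251,67],[115,362],[248,362],[272,569]])
P=[st(8,-22,30),st(8,22,30),st(114,-22,30),st(114,22,30),st(182,30,0)]
x,r=fit(d,uv,P,[466,-31,.097]);print(x,r)
x4,r=fit(d,uv[:4],P[:4],[466,-31,.097]);print(x4,r)
xx,r=fit(d,uv[2:4],P[2:4],[466,-31,.097]);print(xx,r)
M=np.array(P)@rz(x[2]).T+[x[0],x[1],0]
print((proj(d,M)-uv).round(2).tolist())
# direct across-slope centre estimates from each cheek end
for s,i in ((8,0),(114,2)):
    z=st(s,0,30)[2]; b=back(d,uv[i:i+2],z); print(s,b.mean(0).round(1),np.linalg.norm(b[1]-b[0]).round(1))
# green edge mask for subpixel check, both cameras
t=robot.get_image("top")
uvt=np.array([[683,216],[757,211],[690,388],[762,384]])/4+[240-.375,140-.375]
for s,i in ((114,0),(8,2)):
    z=st(s,0,30)[2]; b=back(t,uvt[i:i+2],z); print("top",s,b.mean(0).round(1),np.linalg.norm(b[1]-b[0]).round(1))
```

```text
[ 4.62078464e+02 -3.36188792e+01  1.00134459e-01] [0.9701849  0.91909029 0.6581883  0.6834188  0.70755823]
[ 4.62257472e+02 -3.36428827e+01  1.03813203e-01] [0.74603453 0.83635466 0.87342925 0.76267164]
[ 4.61256292e+02 -3.34126270e+01  1.00889986e-01] [0.03149851 0.03151753]
[[0.34, -0.97], [-0.2, -0.92], [-0.3, 0.66], [-0.26, 0.68], [0.46, 0.71]]
8 [457.8 -34.2  62.6] 44.7
114 [551.4 -24.3 107.4] 43.9
top 114 [560.9 -19.5 107.4] 44.0
top 8 [457.7 -33.1  62.6] 44.4
```

The top and wrist views agree on yaw (0.100) but differ by about 4 mm in position. The wrist camera matched the known scale position on the mat to 1 mm, so I'll trust it. I'll regrip, hover over the stand and check the scale against the cheeks there.

```bash
cat >> h.py <<'E'
def sp(x,s,y,h):
    """TCP pose for stand pose x=(x,y,yaw): tool square to the plate, at s,y,h"""
    R=rz(x[2])@Ro.from_euler('y',-25,degrees=True).as_matrix()
    return np.array([x[0],x[1],32])+R@[s,y,h], Ro.from_matrix(R@np.diag([-1,1,-1.])).as_euler('xyz')
G=47
E
python3 - <<'E'
from h import *
from bench import robot
X=[462.1,-33.6,.1]
o=[np.pi,0,-0.2+np.pi]; g=np.array([559.92+G*np.cos(.2),135-G*np.sin(.2),8.0])
robot.move_ptp(g+[0,0,60],o)
print(robot.move_linear(g,speed=80,f_stop=4),robot.current_tcp_pos())
robot.move_gripper(0.27)
print(robot.current_gripper_width(),robot.current_finger_force())
robot.move_linear(g+[0,0,30],speed=40)
robot.move_linear(g+[0,0,140],speed=150)
print(robot.current_contact_force(),robot.current_ft_torque())
robot.move_ptp(*sp(X,147,0,110))
d=robot.get_image("wrist"); cv2.imwrite("pics/w3.png",d["img"]); print({k:v for k,v in d.items() if k!="img"},robot.current_t())
E
```

```text
False [606.39076279 125.70310152   8.28309177]
0.3019014528089963 30.000413060188293
[ 0.96258384  0.23921535 -1.86881163] [-0.02845319 -0.04715361 -0.01417536]
{'fovy': 70.56574847804109, 'cx': 320.1382098765744, 'cy': 202.2662521669969, 'eye': array([406.3026663 , -40.12802317, 311.39113602]), 'orientation': array([ 2.41295193e+00, -1.96044160e-03,  1.67061291e+00])} 18.0417
```

View pics/w3.png

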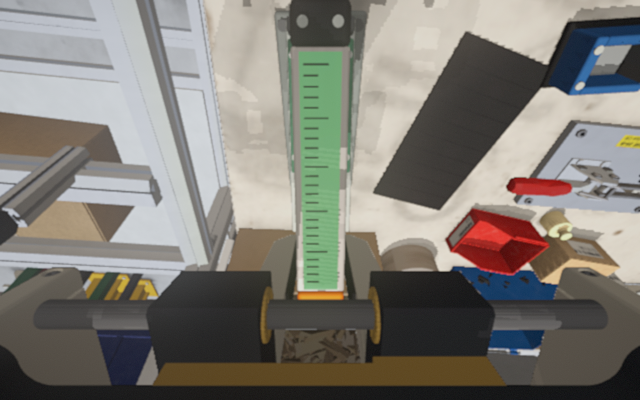

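The scale is square in the grip with the black end down-slope and its centre at about x=321. The cheeks show on either side, near x≈283 and x≈353. I'll move to a closer hover and overlay the predicted cheek and scale outlines to check centring.

Run:
```python
from h import *
from bench import robot
X=[462.1,-33.6,.1]
robot.move_linear(sp(X,147,0,62)[0],speed=120)
d=robot.get_image("wrist"); p=robot.current_tcp_pos(); Rt=E(robot.current_eef_rot()); print(p-sp(X,147,0,62)[0],robot.current_t())
W=lambda P:np.array(P)@rz(X[2]).T+[X[0],X[1],0]
big=cv2.resize(d["img"][0:210,240:400],None,fx=3.8,fy=2.8,interpolation=cv2.INTER_CUBIC)
def dr(P,c):
    q=((proj(d,P)-[240,0]+.5)*[3.8,2.8]-.5).round().astype(np.int32); cv2.polylines(big,[q],True,c,1)
for s in (1,-1): dr(W([st(a,s*y,30) for a,y in ((8,18),(114,18),(114,26),(8,26))]),(0,0,255))
T=lambda P:p+(np.array(P)@Rt.T)   # bar frame -> tool: x=-(xb-G), y, z=-(h-4)
dr(T([[-(a-G),y,-(26-4.0)] for a,y in ((-85,-14),(-85,14),(85,14),(85,-14))]),(255,0,0))
cv2.imwrite("pics/w4.png",big)
```

```text
[0.42806464 0.32662962 0.2498945 ] 18.6417
```

View pics/w4.png

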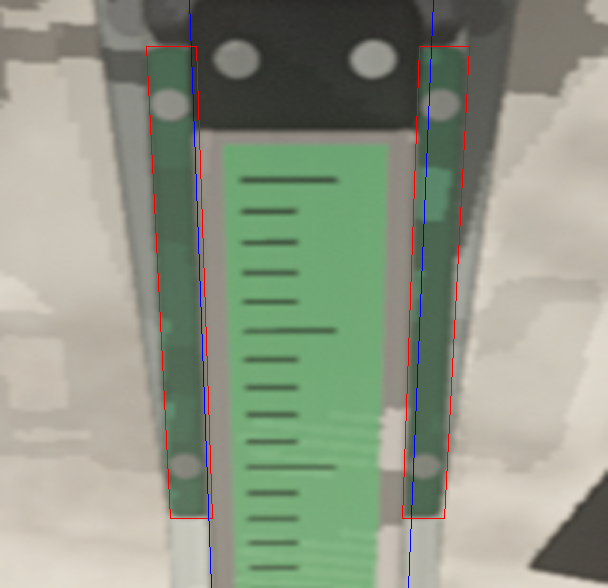

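The predicted cheek outlines (red) match the real ones to about 1 mm, centre x≈307. The scale's cap is centred at about 307 too, so the fit is good. Next I'll lower it, find the plate, then find the ledge.

Run:
```python
from h import *
from bench import robot
X=[462.1,-33.6,.1]; n=rz(X[2])@np.array([-s25,0,c25]); u=rz(X[2])@np.array([c25,0,s25])
def loc():
    r=robot.current_tcp_pos()-np.array([X[0],X[1],32]); return (r@u).round(2),(r@n).round(2),robot.current_contact_force().round(2)
robot.move_linear(sp(X,138,0,50)[0],speed=100)
print(robot.move_linear(sp(X,138,0,13)[0],speed=50,f_stop=3),loc())
print(robot.move_linear(sp(X,138,0,-2)[0],speed=8,f_stop=1.2),loc(),robot.current_t())
```

```text
False (np.float64(138.1), np.float64(13.01), array([ 0.28,  0.44, -1.88]))
True (np.float64(137.97), np.float64(4.8), array([-1.42,  0.62,  4.12])) 20.9083
```

Run:
```python
from h import *
from bench import robot
X=[462.1,-33.6,.1]; n=rz(X[2])@np.array([-s25,0,c25]); u=rz(X[2])@np.array([c25,0,s25])
def loc():
    r=robot.current_tcp_pos()-np.array([X[0],X[1],32]); return (r@u).round(2),(r@n).round(2),robot.current_contact_force().round(2)
p=robot.current_tcp_pos()
robot.move_linear(p+0.9*n,speed=5); p=p+0.9*n; print(loc())
print(robot.move_linear(p-14*u,speed=7,f_stop=1.5),loc())
p=robot.current_tcp_pos()
print(robot.move_linear(p-3*n,speed=5,f_stop=1.2),loc(),robot.current_t())
```

```text
(np.float64(137.57), np.float64(5.5), array([ 0.11, -0.13, -0.05]))
True (np.float64(130.93), np.float64(5.61), array([2.6 , 0.78, 0.68]))
True (np.float64(130.92), np.float64(4.89), array([ 1.51,  0.66, -0.8 ])) 22.825
```

Run:
```python
from h import *
from bench import robot
X=[462.1,-33.6,.1]; n=rz(X[2])@np.array([-s25,0,c25]); u=rz(X[2])@np.array([c25,0,s25])
def loc():
    r=robot.current_tcp_pos()-np.array([X[0],X[1],32]); return (r@u).round(2),(r@n).round(2),robot.current_contact_force().round(2)
p=robot.current_tcp_pos()
print(robot.move_linear(p-1*n,speed=4,f_stop=2.5),loc())
robot.move_gripper(0.45); robot.sleep(.3); print(loc())
p=robot.current_tcp_pos()
robot.move_linear(p+60*n,speed=80)
robot.move_linear(p+120*n+30*u,speed=150)
d=robot.get_image("wrist"); print(robot.current_t())
W=lambda P:np.array(P)@rz(X[2]).T+[X[0],X[1],0]
for s in (65,-65): print(proj(d,W([st(85+s-1.1,y,26) for y in(-14,14)])).round(1).tolist())
cv2.imwrite("pics/w5.png",d["img"])
```

```text
True (np.float64(130.87), np.float64(4.8), array([-0.39,  0.91,  3.65]))
(np.float64(130.89), np.float64(4.65), array([-0.46, -0.5 ,  0.37]))
25.375
[[306.0, 191.5], [334.9, 191.4]]
[[303.7, 41.0], [337.2, 41.0]]
```

View pics/w5.png

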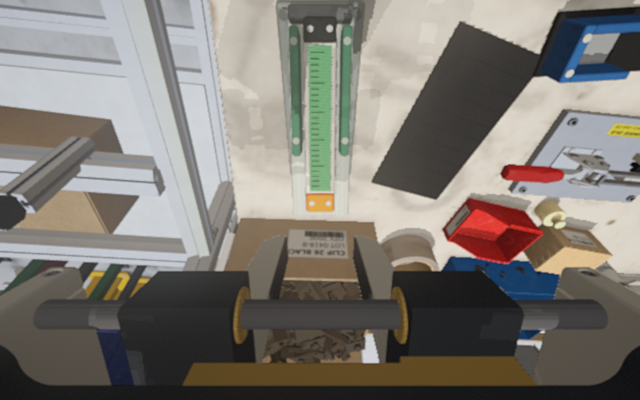

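The scale lies between the cheeks, glass up, with its black end at the ledge at (320,28) and its orange end uppermost at (320,202). The cap edges sit at y≈41 and 192, as predicted for a seated scale, and the gripper is clear.

```bash
python3 -c "
from bench import robot
robot.sleep(.3); print(robot.hand_in(), robot.current_t())"
```

```text
the job is handed in; nothing more can be done
the job is handed in; nothing more can be done
```

The scale is on the reading stand, glass side up between the green cheeks, black end against the ledge and orange end uppermost, and the job was handed in at about 26 s; the pads read 30.0004 N at most against the 30 N limit, and no verdict was returned.

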